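# Wedge the rocking bench scale

## Task

The white bench scale rocks because its foot under the yellow dot is too short. Press down on the yellow dot to feel it rock and let go, then push the orange wedge, thin end first, under that foot until the rocking is just taken up, and press the dot again for a moment to prove that the scale now stands firm and level; then take the hand away. Only press and push: pick nothing up, do not shove the scale along, and leave the sample on its pan and the other things on the bench where they are.

Things in the scene. Friction and masses are not known exactly. Their poses are not given: they have to be found in the camera images.
- scale: low white bench scale, blue band, steel pan; about 1.4 kg. Housing 220 (x) x 260 (y) mm, flat top 64 and underside 24 mm above the bench; pan 140 x 180 mm, centred 30 mm behind the middle (+x), top at 74 mm. Origin: on the bench under the middle; display at the front, -x; +z up. Round rubber feet, 24 mm diameter, 85 mm (x) and 105 mm (y) from the middle, three full length, the front right (-x, -y) short.
- corner (a point): yellow dot, 24 mm across, on the housing top right over the short foot, 64 mm above the bench when level; the housing ends 25 mm beyond it. The foot ends 5 to 11 mm above the bench (differs, never shown). Pushing down with 1 to 2 N tips the scale till the foot lands; let go, it falls back level. Once wedged right, the dot gives less than 1.5 mm.
- wedge: orange plastic wedge lying flat, black ribs at the thick end, 120 mm long (its x), 60 mm wide (its y), 0.11 kg. Thick end, an upright face 20 mm high, at x = -60 mm; the top slopes evenly to a 2 mm thin end at x = +60 mm. Origin: centre of the underside. It starts right of the scale, thin end roughly towards the short foot but out of line with it. It stays by friction where it is left.
- sample: pink plastic stepped sample block, 50 x 36 x 32 mm, loose on the scale's pan; origin at the middle of its underside
- brick: small pink plastic brick, 36 x 18 x 22 mm, lying close in front of the scale; origin under its middle
- brick2: small black plastic brick, 36 x 18 x 22 mm, nearer the robot; origin under its middle
- jar: clear jar with a red lid, 72 mm diameter, 95 mm high; origin under its middle
- cone: red printed cone, 48 mm across, 55 mm high; origin under its middle
- cone2: a second red printed cone of the same size; origin under its middle
- bar: blue square bar, 160 (x) x 34 x 34 mm; origin under its middle
- plank: black plastic plank, 50 x 240 (y) x 30 mm; origin under its middle
There are look-alikes about, which are no part of the job. What is meant by the wedge is not grey, and is the smaller of those in its own colour.

How it is judged:
By the outcome, as a careful person would: the job done as asked, in the order asked, and still so for the second after the job is handed in, with the robot touching nothing.
It also fails if it takes over 64 s, if anything falls off the work surface, if the arm or the gripper's body presses on something with over 40 N, if the wrist force passes 120 N, or if a joint passes its speed limit or range.

## Robot

A 6-joint arm with a two-finger parallel gripper is mounted at the origin on the work surface. World frame = base frame: x ahead of the robot, y to its left, z up, the work surface at z = 0. Lengths are in m, angles in rad, forces in N, time in s.
With the tool pointing down it reaches from about 0.4 to 0.825 m from the base axis. Payload 7 kg.
Tool frame: the origin (TCP) lies at the centre of the arm's flange, where the gripper is bolted on; the fingertips stand 178 mm ahead of it and the grasp point (between the pads) lies arm.tcp_to_grasp ahead of it (arm.tcp_to_grasp is the distance from the TCP to the grasp point, in m); z points along the fingers, y is the direction in which the jaws open and shut (so a half turn about z gives the same grasp; the last joint's range is limited). The gripper opens to 88 mm and grips with 3 to 60 N. Pads are 19 mm wide; open, the fingers measure 130 mm over their backs; the gripper's body (78 mm by 193 mm) begins 47 mm behind the grasp point.
Start: joints at [-1.058, 0.359, 0.012, 0, -1.224, -0.288], TCP at [0.15, -0.658, 0.405] pointing down, gripper open.
Joint ranges: [-3.07, 3.07], [-1.43, 2.12], [-1.02, 1.25], [-3.03, 1.67], [-3.05, -0], [-3.03, 3.03]. Speed limits (rad/s): [2.39, 2.39, 3.01, 3.14, 3.14, 3.14].

## Interface

Orientations are given as [roll, pitch, yaw] about the fixed x, y, z axes, in that order (R = Rz(yaw) Ry(pitch) Rx(roll)).
In Python, from station import arm gives the robot as it stands.
- The arm moves only by the tool move_arm, never from a script. Its argument "deltas" is a list of rows, each a list of 6 numbers: the shift along the world's x, y, z in mm, then the turn, a rotation vector about the world's x, y, z in degrees. In form: [[tx, ty, tz, ax, ay, az], ...]. A call has exactly 5 rows; each row shifts and turns the commanded pose from where the row before left it; what a row does not reach is not made up. A row lasts 1/12 s, in which the tool goes at most 41.7 mm and 7.16 degrees, less where a joint would pass 70% of its speed; a pose out of reach is approached as far as the arm can. A call with a gripper value outside its range is refused whole. "claw" is the closure in counts, from 0 (fully open) to 255 (shut), set as the call begins (left out, the last holds). The fingers move at their own pace and stop on an object; "squeeze" is the grip in N (left out, the last holds). Time passes only in rows, so rows that do not move let the fingers close, or fill a call up. It gives the time, the measured TCP pose, the force and the opening at its end, in the units of the state.
- arm.get_state(): the state, without advancing time (a new reading comes with each control period).
- arm.grab_frame(name): name is "scene" or "top"; returns the picture (480x640x3 uint8, red, green, blue); there is no depth.
- arm.calibration(name): a dict with "intrinsics" (3x3 intrinsics, pixels), "T" (4x4, takes a point from camera to world coordinates). Camera axes: x right, y up, looking along -z (the intrinsics and any distortion apply to the point x, -y, -z); pixel columns grow to the right and rows downward; lengths in m; the calibration is good to about 2 mm. A picture is of the moment at which its call begins. calibration takes no time and is no camera call.
- arm.job_done(): hands the job in, once; it reports no verdict.
Trained networks look in the newest picture that a camera, given by its name, has taken for a name from the list of things; names that differ only in an ending like _2 or _b are one class to them, and where a whole thing is asked for, a point or a joint stands for the part that bears it (a point fixed in the world has none). Each returns a list of dicts, best first, with "score" (0 to 1); they miss things now and then, are a little off and sometimes report something else, mostly with a low value. They report only what shows in the picture. A call takes as long as a camera call. They do not tell look-alikes from the thing itself.
- arm.spot_in(thing, camera): "xy" ([column, row] in pixels, amid what is visible of it).
- arm.masks_of(thing, camera): "pixels" (480x640 bool, what is visible of it) and "xy" ([column, row] in pixels, amid what is visible of it).
- arm.spot_point(thing, camera): "xy" ([column, row] in pixels: a listed point, or the origin of a listed thing).
The state is a dict: "t": time; "q": joint angles; "qd": joint speeds; "joint_efforts": joint torques, N m; "eef_pos": TCP position; "ee_rot": TCP orientation; "force": force on the tool from outside, world axes, zero at the start; "moment": the same for the moment, N m; "width": finger opening in m.
Only numpy, scipy, OpenCV 4.12 (cv2) and the standard library are available. Lean on these libraries where they do the work, as an engineer would, in place of code of your own. Each camera call takes 0.05 s, during which the arm holds its last target. There are 200 camera calls.

## Working session

There is one attempt and no reset: what is moved stays moved. The work goes in short steps, Python scripts to look and compute and a tool call to move; the robot and the scene stay as the last step left them, time stands still between calls to the robot, and variables do not carry over. Pictures are saved under pics/ and viewed, about 8 in all and at most 12, crops included, and the job is handed in when it is done.

Besides the shell and the picture viewer there is one more tool, called after "Call:" as name(argument=value, ...), one argument or row to a line, values as JSON. move_arm: Moves the arm, as the interface text tells. Its arguments: {"type":"object","properties":{"deltas":{"type":"array","items":{"type":"array","items":{"type":"number"}}},"claw":{"type":"number"},"squeeze":{"type":"number"}},"required":["deltas"]}

```bash
mkdir -p pics; cat > h.py <<'E'
import numpy as np, cv2
from station import arm
def px2w(cam,uv,z):
    c=arm.calibration(cam);K=np.array(c["intrinsics"]);T=np.array(c["T"])
    d=np.linalg.solve(K,[uv[0],uv[1],1.]);d=T[:3,:3]@(d*[1,-1,-1])
    return T[:3,3]+d*(z-T[2,3])/d[2]
def w2px(cam,p):
    c=arm.calibration(cam);K=np.array(c["intrinsics"]);T=np.linalg.inv(np.array(c["T"]))
    q=(T[:3,:3]@np.array(p)+T[:3,3])*[1,-1,-1];q=K@q;return q[:2]/q[2]
def save(cam,name):
    f=arm.grab_frame(cam);cv2.imwrite(f"pics/{name}.png",cv2.cvtColor(f,cv2.COLOR_RGB2BGR));return f
E
python3 - <<'E'
from h import *
print(arm.calibration("top"),arm.tcp_to_grasp)
for c in("top","scene"):
    save(c,c+"0")
for t,z in(("corner",.064),("wedge",0),("scale",0),("sample",.074),("brick",0),("bar",0),("plank",0),("jar",0),("cone",0)):
    for r in arm.spot_point(t,"top")[:3]: print(t,np.round(r["xy"]),round(r["score"],2),px2w("top",r["xy"],z).round(3))
print(arm.get_state())
E
```

```text
{'intrinsics': array([[518.50210052,   0.        , 322.92385339],
       [  0.        , 518.50210052, 245.69917624],
       [  0.        ,   0.        ,   1.        ]]), 'T': array([[ 0.00258763,  0.9823004 , -0.18729447,  0.34433087],
       [-0.99991229,  0.00497444,  0.01227476,  0.00552493],
       [ 0.01298919,  0.18724628,  0.98222712,  1.23844396],
       [ 0.        ,  0.        ,  0.        ,  1.        ]])} 0.1593
corner [330. 240.] 0.63 [ 0.581 -0.026  0.064]
wedge [399. 316.] 0.83 [ 0.41  -0.191  0.   ]
wedge [378. 242.] 0.8 [ 0.589 -0.144  0.   ]
wedge [405. 174.] 0.55 [ 0.765 -0.216  0.   ]
scale [279. 217.] 0.58 [ 0.652  0.097 -0.   ]
sample [284. 202.] 0.65 [0.669 0.081 0.074]
brick [338. 321.] 0.57 [ 0.399 -0.047  0.   ]
brick [247. 281.] 0.55 [0.494 0.172 0.   ]
bar [472. 220.] 0.61 [ 0.647 -0.376  0.   ]
plank [127. 218.] 0.91 [0.646 0.468 0.   ]
jar [152. 317.] 0.61 [0.408 0.392 0.   ]
cone [516. 274.] 0.85 [ 0.512 -0.478  0.   ]
cone [477. 307.] 0.78 [ 0.434 -0.379  0.   ]
{'t': 0.55, 'q': array([-1.05792427e+00,  3.58618509e-01,  1.18671227e-02, -1.07306362e-05,
       -1.22407911e+00, -2.88097191e-01]), 'qd': array([ 0.00094894, -0.00097442,  0.00112582, -0.00238454, -0.00099937,
        0.00025881]), 'joint_efforts': array([ 9.53725903e-04, -5.81891477e+01,  2.93133134e+01,  6.99854001e+00,
        1.22878447e-02, -4.11969143e-05]), 'eef_pos': array([ 0.15042366, -0.65799865,  0.404633  ]), 'ee_rot': array([ 3.14155702e+00, -3.37962764e-08, -2.91682144e+00]), 'force': array([-0.52844637,  0.21142597,  0.19690994]), 'moment': array([ 0.06102317, -0.03247927,  0.03840749]), 'width': 0.08758244739277572}
```

View pics/top0.png

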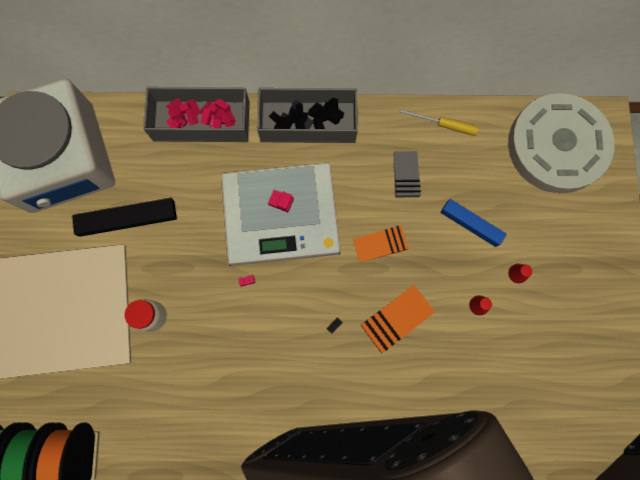

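View pics/scene0.png

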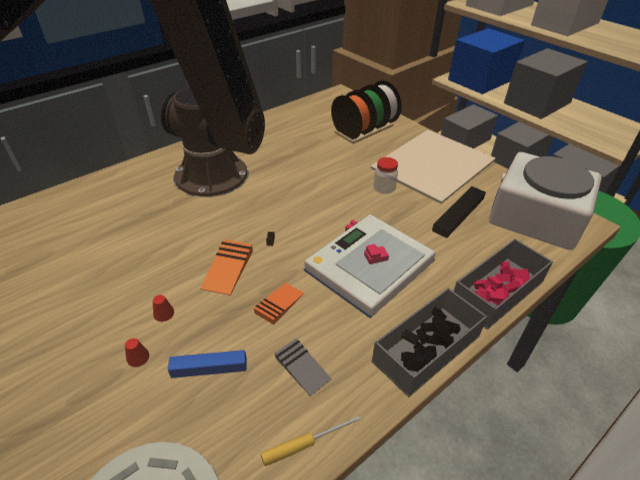

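The top view shows the scale with its yellow dot at about (328,242). The target is the small orange wedge at (380,243), with its ribs to the right and thin end to the left. The larger orange one at (398,318) and the grey one are look-alikes. Next I'll measure these precisely by colour.

```bash
cat >> h.py <<'E'
def measure(cam="top"):
    f=arm.grab_frame(cam);h=cv2.cvtColor(f,cv2.COLOR_RGB2HSV).astype(int)
    out={}
    m=(abs(h[...,0]-22)<6)&(h[...,1]>170)&(h[...,2]>150)
    o=(abs(h[...,0]-10)<5)&(h[...,1]>190)&(h[...,2]>120)
    return f,h,m.astype(np.uint8),o.astype(np.uint8)
E
python3 - <<'E'
from h import *
f,h,m,o=measure()
print(h[242,328],h[245,372],h[200,330],h[225,345])
for n,k in(("dot",m),("or",o)):
    N,L,S,C=cv2.connectedComponentsWithStats(k)
    for i in range(1,N):
        if S[i,4]>25: print(n,S[i],C[i].round(1),px2w("top",C[i],.064).round(4))
r=arm.masks_of("wedge","top")
for x in r:
    if abs(x["xy"][0]-380)<15:
        c,_=cv2.findContours(x["pixels"].astype(np.uint8),0,1)
        b=cv2.boxPoints(cv2.minAreaRect(max(c,key=len)))
        print("wedge",b.round(1).tolist());print(np.array([px2w("top",p,0) for p in b]).round(4))
r=arm.masks_of("scale","top")
for x in r[:2]:
    c,_=cv2.findContours(x["pixels"].astype(np.uint8),0,1);c=max(c,key=len)
    b=cv2.approxPolyDP(c,8,True)[:,0]
    print("scale",x["score"],b.tolist());print(np.array([px2w("top",p,.064) for p in b]).round(4))
big=cv2.resize(f[160:290,210:440],None,fx=3.4,fy=3.4,interpolation=cv2.INTER_CUBIC)
cv2.imwrite("pics/crop.png",big[...,::-1])
E
```

```text
[ 23 197 193] [ 12 207 192] [ 35  25 172] [ 20 119 148]
dot [440 117  38  17 283] [458.8 125.2] [ 0.8671 -0.3374  0.064 ]
dot [324 238   9   9  64] [328.1 242.2] [ 0.5766 -0.0211  0.064 ]
or [393 227  10  24  92] [397.7 238.7] [ 0.5857 -0.1824  0.064 ]
or [399 226   9  24  60] [402.9 237.3] [ 0.589  -0.1944  0.064 ]
or [387 229  10  24  91] [392.  240.2] [ 0.5822 -0.169   0.064 ]
or [354 231  38  31 800] [372.3 245.8] [ 0.5686 -0.1231  0.064 ]
or [ 380  286   54   52 1475] [406.9 311.2] [ 0.4187 -0.1991  0.064 ]
or [374 313  24  30 159] [385.5 327.6] [ 0.382 -0.15   0.064]
or [368 318  24  30 164] [379.2 332.5] [ 0.3712 -0.1357  0.064 ]
or [362 323  24  30 167] [373.  337.5] [ 0.3601 -0.1214  0.064 ]
or [ 36 439  30  41 873] [ 49.5 459.7] [0.1026 0.5705 0.064 ]
wedge [[351.70001220703125, 237.89999389648438], [400.70001220703125, 223.89999389648438], [407.8999938964844, 249.0], [358.8999938964844, 263.0]]
[[ 0.6001 -0.0801  0.    ]
 [ 0.6358 -0.2009  0.    ]
 [ 0.5733 -0.2167  0.    ]
 [ 0.5382 -0.097   0.    ]]
scale 0.78 [[328, 163], [221, 175], [230, 265], [339, 253]]
[[ 0.7686 -0.0207  0.064 ]
 [ 0.737   0.232   0.064 ]
 [ 0.5223  0.203   0.064 ]
 [ 0.5514 -0.0462  0.064 ]]
```

View pics/crop.png

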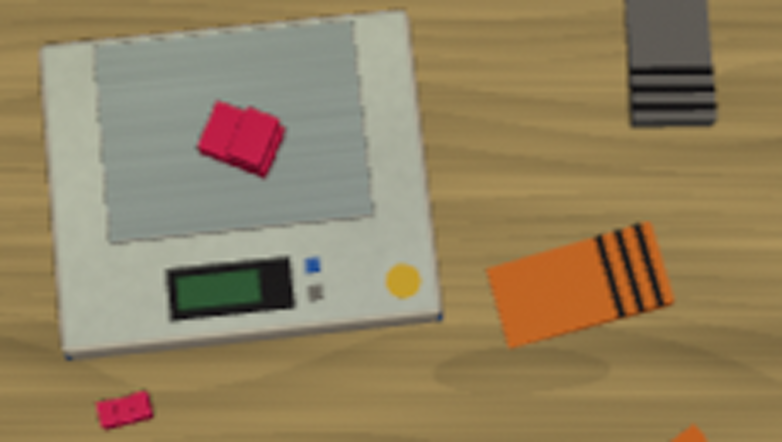

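Call:
move_arm(
  deltas=[
    [20,30,0,0,0,4.5],
    [20,30,0,0,0,4.5],
    [20,30,0,0,0,4.5],
    [20,30,0,0,0,4.5],
    [20,30,0,0,0,4.5],
  ],
  claw=255,
  squeeze=20,
)

```text
t: 1.12
eef_pos: [0.2509, -0.5066, 0.4047]
ee_rot: [-3.141, 0.0, -2.521]
force: [1.1, 0.6, -0.1]
width: 0.0598
```

Call:
move_arm(
  deltas=[
    [20,30,0,0,0,4.5],
    [20,30,0,0,0,4.5],
    [20,30,0,0,0,4.5],
    [20,30,0,0,0,4.5],
    [20,30,0,0,0,4.5],
  ],
)

```text
t: 1.53
eef_pos: [0.351, -0.3564, 0.405]
ee_rot: [-3.141, 0.0, -2.128]
force: [0.1, 0.6, 0.4]
width: 0.0263
```

Call:
move_arm(
  deltas=[
    [20,30,0,0,0,4.5],
    [20,30,0,0,0,4.5],
    [20,30,0,0,0,4.5],
    [20,30,0,0,0,4.5],
    [20,30,0,0,0,4.5],
  ],
)

```text
t: 1.95
eef_pos: [0.451, -0.2063, 0.4051]
ee_rot: [-3.141, 0.0, -1.735]
force: [0.3, 0.0, 0.2]
width: 0.0007
```

Call:
move_arm(
  deltas=[
    [20,30,0,0,0,4.5],
    [20,30,0,0,0,4.5],
    [20,30,0,0,0,4.5],
    [20,30,0,0,0,4.5],
    [0,0,0,0,0,4.5],
  ],
)

```text
t: 2.37
eef_pos: [0.5333, -0.084, 0.4046]
ee_rot: [-3.14, -0.0, -1.339]
force: [0.4, -0.4, -0.0]
width: 0.0006
```

Call:
move_arm(
  deltas=[
    [22,31,0,0,0,0],
    [21,31,-10,0,0,0],
    [0,0,-35,0,0,0],
    [0,0,-35,0,0,0],
    [0,0,-30,0,0,0],
  ],
)

```text
t: 2.78
eef_pos: [0.5733, -0.0253, 0.2929]
ee_rot: [3.142, 0.0, -1.345]
force: [0.6, 0.4, 0.1]
width: 0.0002
```

Call:
move_arm(
  deltas=[
    [0,0,-20,0,0,0],
    [0,0,-15,0,0,0],
    [0,0,-8,0,0,0],
    [0,0,0,0,0,0],
    [0,0,0,0,0,0],
  ],
)

```text
t: 3.2
eef_pos: [0.5738, -0.026, 0.2521]
ee_rot: [-3.141, -0.0, -1.346]
force: [0.5, 0.3, 1.3]
width: 0.0006
```

```bash
python3 - <<'E'
from h import *
f=save("scene","s1")
s=arm.get_state();print(s["eef_pos"],s["force"])
p=w2px("scene",s["eef_pos"]-[0,0,.178]);print(p)
x,y=int(p[0]),int(p[1])
c=f[y-90:y+60,x-100:x+100];cv2.imwrite("pics/s1c.png",cv2.resize(c,None,fx=4,fy=4)[...,::-1])
E
```

```text
[ 0.57398442 -0.02595509  0.25269566] [0.85599725 0.1366514  0.83468097]
[315.48498366 257.57430458]
```

View pics/s1c.png

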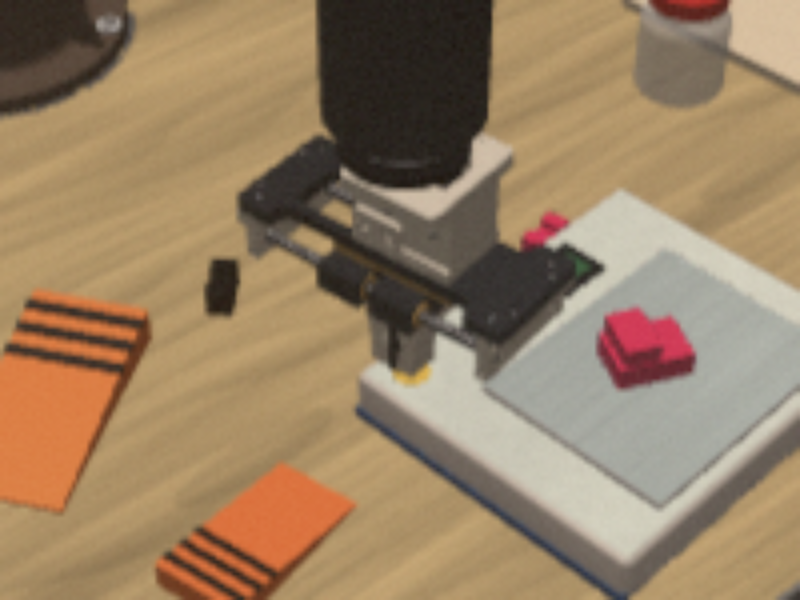

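The fingertips stand just over the dot. The yellow still shows on the -y side, so I'm correcting by +3,+5 mm and then pressing in small steps.

Call:
move_arm(
  deltas=[
    [3,5,0,0,0,0],
    [0,0,-4,0,0,0],
    [0,0,-4,0,0,0],
    [0,0,-1,0,0,0],
    [0,0,0,0,0,0],
  ],
)

```text
t: 3.67
eef_pos: [0.5762, -0.021, 0.2423]
ee_rot: [3.141, 0.0, -1.346]
force: [0.3, 0.4, -0.0]
width: 0.0002
```

Call:
move_arm(
  deltas=[
    [0,0,-1,0,0,0],
    [0,0,-1,0,0,0],
    [0,0,-1,0,0,0],
    [0,0,0,0,0,0],
    [0,0,0,0,0,0],
  ],
)

```text
t: 4.08
eef_pos: [0.5764, -0.021, 0.2396]
ee_rot: [3.142, -0.0, -1.346]
force: [-0.3, -0.7, 0.9]
width: 0.0006
```

Call:
move_arm(
  deltas=[
    [0,0,-1,0,0,0],
    [0,0,-1,0,0,0],
    [0,0,-1,0,0,0],
    [0,0,0,0,0,0],
    [0,0,0,0,0,0],
  ],
)

```text
t: 4.5
eef_pos: [0.5765, -0.021, 0.2366]
ee_rot: [3.142, 0.0, -1.346]
force: [-0.5, 0.3, 1.3]
width: 0.0004
```

Call:
move_arm(
  deltas=[
    [0,0,-0.5,0,0,0],
    [0,0,-0.5,0,0,0],
    [0,0,-0.5,0,0,0],
    [0,0,0,0,0,0],
    [0,0,0,0,0,0],
  ],
)

```text
t: 4.92
eef_pos: [0.5764, -0.0211, 0.2353]
ee_rot: [3.142, -0.0, -1.346]
force: [-2.1, -1.1, 3.6]
width: 0.0003
```

Call:
move_arm(
  deltas=[
    [0,0,-0.5,0,0,0],
    [0,0,-0.5,0,0,0],
    [0,0,0,0,0,0],
    [0,0,0,0,0,0],
    [0,0,0,0,0,0],
  ],
)

```text
t: 5.33
eef_pos: [0.5764, -0.0211, 0.235]
ee_rot: [-3.141, -0.0, -1.346]
force: [-4.3, -1.0, 9.5]
width: 0.0004
```

```bash
python3 -c "
from h import *
for i in range(4):
    arm.grab_frame('top');s=arm.get_state();print(s['eef_pos'].round(4),s['force'].round(2))"
```

```text
[ 0.5764 -0.0211  0.235 ] [-3.7  -0.85 10.27]
[ 0.5764 -0.0211  0.235 ] [-4.21  0.12 10.78]
[ 0.5764 -0.0211  0.235 ] [-3.94 -0.43  9.6 ]
[ 0.5764 -0.0211  0.235 ] [-3.79 -0.56 10.19]
```

The foot lands at TCP z ≈ 0.2352, a dot drop of about 6.7 mm. I'll let go now and fit the wedge pose precisely.

Call:
move_arm(
  deltas=[
    [0,0,2,0,0,0],
    [0,0,3,0,0,0],
    [0,0,4,0,0,0],
    [0,0,10,0,0,0],
    [0,0,20,0,0,0],
  ],
)

```text
t: 5.95
eef_pos: [0.5757, -0.0211, 0.2719]
ee_rot: [3.138, 0.0, -1.346]
force: [0.5, -0.0, -0.4]
width: 0.0007
```

Call:
move_arm(
  deltas=[
    [0,-15,30,0,0,0],
    [4,-40,10,0,0,0],
    [6,-40,0,0,0,0],
    [6,-40,0,0,0,0],
    [6,-40,0,0,0,0],
  ],
)

```text
t: 6.37
eef_pos: [0.5986, -0.1975, 0.3147]
ee_rot: [-3.14, -0.0, -1.345]
force: [0.7, -0.2, -0.3]
width: 0.0004
```

Call:
move_arm(
  deltas=[
    [6,-30,0,0,0,0],
    [0,-15,0,0,0,0],
    [0,0,0,0,0,0],
    [0,0,0,0,0,0],
    [0,0,0,0,0,0],
  ],
)

```text
t: 6.78
eef_pos: [0.6043, -0.2404, 0.3134]
ee_rot: [3.142, 0.0, -1.346]
force: [0.1, 0.3, 0.5]
width: 0.0005
```

```bash
cat >> h.py <<'E'
from scipy.optimize import minimize
def orange(f):
    h=cv2.cvtColor(f,cv2.COLOR_RGB2HSV).astype(int)
    return (abs(h[...,0]-11)<6)&(h[...,1]>150)&(h[...,2]>70)
def wedge_fit(f,guess):
    """fit x,y,yaw of wedge so its silhouette matches the orange (black ribs closed) region, top camera"""
    V=np.array([[-60,-30,0],[-60,30,0],[60,-30,0],[60,30,0],[-60,-30,20],[-60,30,20],[60,-30,2],[60,30,2]])/1000
    S=4;x0,y0=330,200;W,H=110,90
    k=orange(f).astype(np.uint8)[y0:y0+H,x0:x0+W]*255
    k=cv2.morphologyEx(k,cv2.MORPH_CLOSE,np.ones((5,5)))
    k=cv2.resize(k,None,fx=S,fy=S,interpolation=cv2.INTER_LINEAR)>127
    n,L,st,ce=cv2.connectedComponentsWithStats(k.astype(np.uint8))
    g=((np.array(w2px("top",[guess[0],guess[1],.01]))-[x0,y0])*S).astype(int)
    k=L==L[g[1],g[0]]
    def cost(q):
        c,s=np.cos(q[2]),np.sin(q[2])
        P=[w2px("top",[q[0]+c*v[0]-s*v[1],q[1]+s*v[0]+c*v[1],v[2]]) for v in V]
        P=((np.array(P)-[x0,y0]+.5)*S).astype(np.float32)
        im=np.zeros(k.shape,np.uint8);cv2.fillConvexPoly(im,np.round(cv2.convexHull(P)*16).astype(np.int32),1,shift=4)
        return np.sum((im>0)!=k)/k.sum()
    b=minimize(cost,guess,method="Nelder-Mead",options=dict(initial_simplex=np.array(guess)+np.array([[0,0,0],[.008,0,0],[0,.008,0],[0,0,.1]])))
    return b.x,b.fun
E
python3 - <<'E'
from h import *
f=save("top","t1")
q,c=wedge_fit(f,[.587,-.146,np.radians(106)]);print(q[:2].round(4),np.degrees(q[2]),c)
m=measure()[2];N,L,S,C=cv2.connectedComponentsWithStats(m)
for i in range(1,N):
    if 25<S[i,4]<150: print(C[i],px2w("top",C[i],.064).round(4))
print(arm.get_state()["eef_pos"],arm.get_state()["force"])
cv2.imwrite("pics/t1c.png",cv2.resize(f[130:330,200:460],None,fx=3,fy=3)[...,::-1])
E
```

```text
[ 0.5578 -0.1075] 109.83826623982259 0.8653634752919571
[ 0.60445416 -0.23983531  0.31351487] [ 0.09379654 -0.64649331 -0.15033613]
```

View pics/t1c.png

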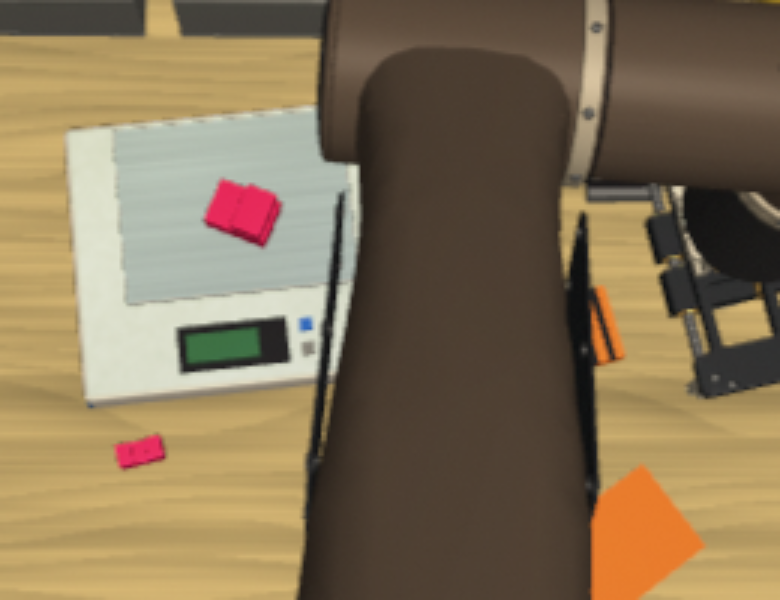

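The arm hides the wedge from the top camera, so I'll fit the wedge from the untouched first pictures in both cameras.

```bash
python3 - <<'E'
s=open("h.py").read()
i=s.index("def wedge_fit")
s=s[:i]+'''def wedge_fit(views,guess):
    """views: {cam: frame}; fit x,y,yaw so the silhouette matches the orange region (ribs closed)"""
    V=np.array([[-60,-30,0],[-60,30,0],[60,-30,0],[60,30,0],[-60,-30,20],[-60,30,20],[60,-30,2],[60,30,2]])/1000
    S=4;D=[]
    for cam,f in views.items():
        g=w2px(cam,[guess[0],guess[1],.01]).astype(int);o=g-45
        k=orange(f)[o[1]:o[1]+90,o[0]:o[0]+90].astype(np.uint8)*255
        k=cv2.morphologyEx(k,cv2.MORPH_CLOSE,np.ones((5,5)))
        k=(cv2.resize(k,None,fx=S,fy=S)>127).astype(np.uint8)
        L=cv2.connectedComponents(k)[1];D.append((cam,o,L==L[45*S,45*S]))
    def cost(q):
        c,s=np.cos(q[2]),np.sin(q[2]);t=0
        for cam,o,k in D:
            P=[w2px(cam,[q[0]+c*v[0]-s*v[1],q[1]+s*v[0]+c*v[1],v[2]]) for v in V]
            P=((np.array(P)-o+.5)*S).astype(np.float32)
            im=np.zeros(k.shape,np.uint8);cv2.fillConvexPoly(im,np.round(cv2.convexHull(P)*16).astype(np.int32),1,shift=4)
            t+=np.sum((im>0)!=k)/k.sum()
        return t/len(D)
    b=minimize(cost,guess,method="Nelder-Mead",options=dict(initial_simplex=np.array(guess)+np.array([[0,0,0],[.008,0,0],[0,.008,0],[0,0,.1]])))
    return b.x.round(4),round(np.degrees(b.x[2]),1),round(b.fun,3)
'''
open("h.py","w").write(s)
E
python3 - <<'E'
from h import *
a=cv2.imread("pics/top0.png")[...,::-1].copy();b=cv2.imread("pics/scene0.png")[...,::-1].copy()
G=[.587,-.146,np.radians(106)]
print(wedge_fit({"top":a},G),wedge_fit({"scene":b},G),wedge_fit({"top":a,"scene":b},G))
h=cv2.cvtColor(b,cv2.COLOR_RGB2HSV).astype(int)
m=((abs(h[...,0]-23)<6)&(h[...,1]>150)&(h[...,2]>130)).astype(np.uint8)
N,L,S,C=cv2.connectedComponentsWithStats(m)
for i in range(1,N):
    if 20<S[i,4]<150: print(C[i],px2w("scene",C[i],.064).round(4))
print(w2px("scene",[.577,-.021,.064]))
E
```

```text
(array([ 0.5855, -0.1474,  1.8373]), np.float64(105.3), np.float64(0.027)) (array([ 0.5803, -0.1455,  1.8518]), np.float64(106.1), np.float64(0.045)) (array([ 0.5838, -0.1459,  1.8436]), np.float64(105.6), np.float64(0.09))
[317.39393939 259.15151515] [ 0.5729 -0.0189  0.064 ]
[317.77613664 260.41838815]
```

Call:
move_arm(
  deltas=[
    [-19,15,0,0,0,1],
    [-38,31,0,0,0,1.4],
    [-19,16,-20,0,0,0],
    [0,0,-35,0,0,0],
    [0,0,-30,0,0,0],
  ],
)

```text
t: 7.3
eef_pos: [0.5334, -0.1816, 0.229]
ee_rot: [-3.138, -0.001, -1.301]
force: [1.2, 0.1, -0.5]
width: 0.0005
```

Call:
move_arm(
  deltas=[
    [0,0,-25,0,0,0],
    [0,0,-12,0,0,0],
    [0,0,-6,0,0,0],
    [0,0,0,0,0,0],
    [0,0,0,0,0,0],
  ],
)

```text
t: 7.72
eef_pos: [0.5346, -0.1831, 0.1858]
ee_rot: [-3.141, -0.0, -1.303]
force: [0.5, 0.4, 1.2]
width: 0.0003
```

```bash
python3 - <<'E'
from h import *
f=save("scene","s2")
s=arm.get_state();print(s["eef_pos"],s["force"],s["ee_rot"])
print(wedge_fit({"scene":f},[.583,-.1465,np.radians(105.5)]))
p=w2px("scene",[.56,-.15,.02]);x,y=p.astype(int)
cv2.imwrite("pics/s2c.png",cv2.resize(f[y-75:y+75,x-100:x+100],None,fx=4,fy=4)[...,::-1])
E
```

```text
[ 0.53482787 -0.18328607  0.18627061] [ 1.11905506 -0.01886664  0.47887831] [-3.14004239e+00 -6.26628490e-04 -1.30315016e+00]
(array([ 0.5808, -0.1463,  1.837 ]), np.float64(105.3), np.float64(0.312))
```

View pics/s2c.png

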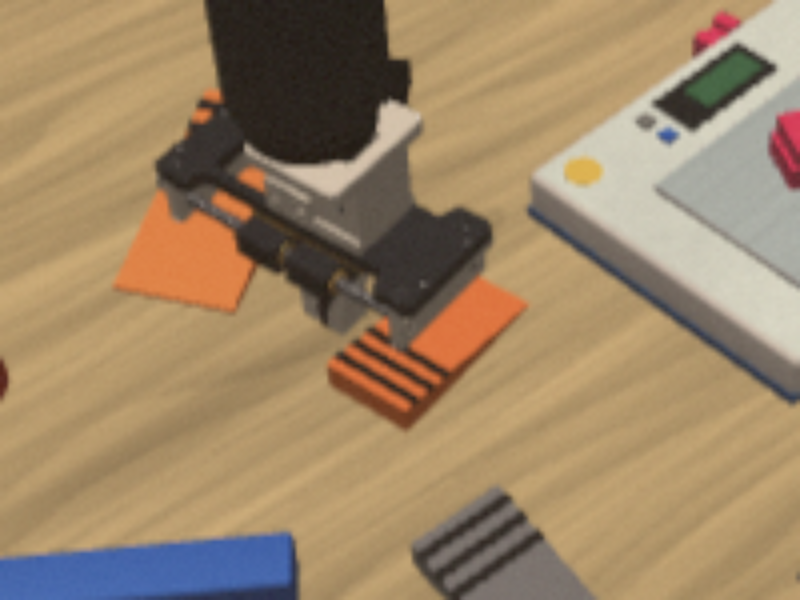

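Call:
move_arm(
  deltas=[
    [-1,5,0,0,0,0.2],
    [4.8,1.3,0,0,0,0],
    [4.8,1.3,0,0,0,0],
    [4.8,1.3,0,0,0,0],
    [4.8,1.3,0,0,0,0],
  ],
)

```text
t: 8.18
eef_pos: [0.5529, -0.1734, 0.1855]
ee_rot: [-3.141, -0.0, -1.301]
force: [-1.3, -0.5, 1.7]
width: 0.0004
```

Call:
move_arm(
  deltas=[
    [2.9,0.8,0,0,0,0],
    [2.9,0.8,0,0,0,0],
    [0,0,0,0,0,0],
    [0,0,0,0,0,0],
    [0,0,0,0,0,0],
  ],
)

```text
t: 8.6
eef_pos: [0.5582, -0.1719, 0.185]
ee_rot: [-3.142, 0.0, -1.301]
force: [0.4, -0.6, 0.6]
width: 0.0006
```

```bash
python3 - <<'E'
from h import *
f=save("scene","s3")
s=arm.get_state();print(s["eef_pos"],s["force"],s["ee_rot"])
print(wedge_fit({"scene":f},[.597,-.1395,np.radians(105.5)]))
p=w2px("scene",[.56,-.15,.02]);x,y=p.astype(int)
cv2.imwrite("pics/s3c.png",cv2.resize(f[y-75:y+75,x-100:x+100],None,fx=4,fy=4)[...,::-1])
E
```

```text
[ 0.55808233 -0.17188338  0.18504   ] [-0.31412263 -0.13071556  0.25549001] [-3.14155923e+00  7.58113103e-05 -1.30074455e+00]
(array([ 0.6774, -0.1836,  0.9366]), np.float64(53.7), np.float64(0.835))
```

View pics/s3c.png

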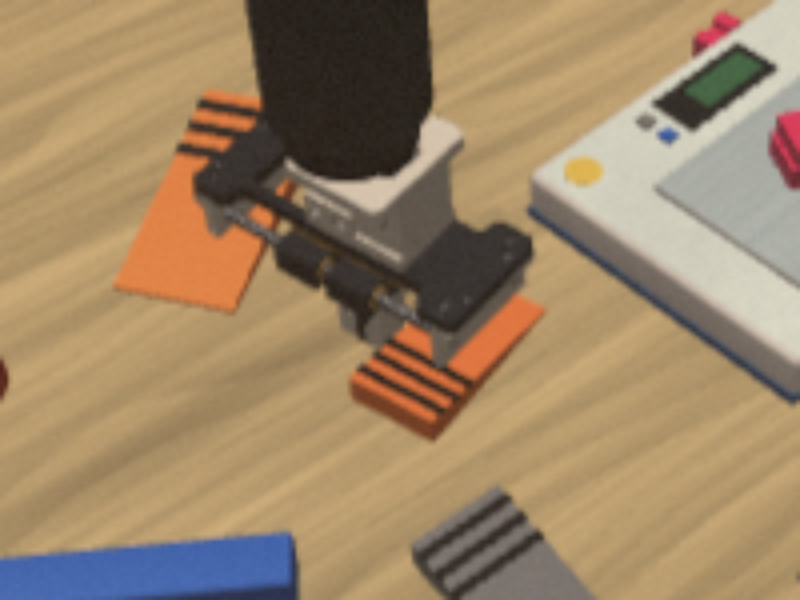

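The wedge is sliding sideways without turning. Its thick-end bottom corner went from crop (407,428) to (433,440), which I'll convert to mm.

```bash
python3 - <<'E'
from h import *
x,y=w2px("scene",[.56,-.15,.02]).astype(int)
g=lambda u,v,z:px2w("scene",[x-100+u/4,y-75+v/4],z)
for a,b,z in(((407,428),(433,440),0),((330,368),(352,385),.02),((525,305),(545,312),.002)):
    d=(g(*b,z)-g(*a,z))[:2]*1000;print(g(*b,z).round(4),d.round(1),"lateral",(d@[.964,.267]).round(1),"along",(d@[-.267,.964]).round(1))
E
```

```text
[ 0.6424 -0.1877  0.    ] [16.7  6.7] lateral 17.8 along 2.0
[ 0.5931 -0.2091  0.02  ] [18.7  2.9] lateral 18.8 along -2.2
[ 0.6083 -0.0768  0.002 ] [12.3  6.1] lateral 13.5 along 2.6
```

Call:
move_arm(
  deltas=[
    [3.9,1,0,0,0,0],
    [3.9,1,0,0,0,0],
    [3,0.8,0,0,0,0],
    [0,0,0,0,0,0],
    [-10,-2.8,0,0,0,0],
  ],
)

```text
t: 9.07
eef_pos: [0.5605, -0.1715, 0.1852]
ee_rot: [-3.14, -0.001, -1.3]
force: [1.3, 0.5, 0.3]
width: 0.0002
```

Call:
move_arm(
  deltas=[
    [-20,-5.5,0,0,0,0],
    [-20,-30,15,0,0,0],
    [0,-41,0,0,0,0],
    [0,-30,0,0,0,0],
    [0,0,0,0,0,0],
  ],
)

```text
t: 9.48
eef_pos: [0.5182, -0.2824, 0.2006]
ee_rot: [-3.141, -0.001, -1.304]
force: [1.8, -1.1, 0.1]
width: 0.0005
```

```bash
python3 - <<'E'
from h import *
f=save("scene","s4");a=save("top","t4")
s=arm.get_state();print(s["eef_pos"],s["force"],s["ee_rot"])
for t in((.608,-.1395,105),(.600,-.142,107)):
  G=[t[0],t[1],np.radians(t[2])];print(wedge_fit({"scene":f},G),wedge_fit({"top":a},G))
E
```

```text
[ 0.51799544 -0.27950311  0.20001751] [-0.45872306 -0.42875825  0.83074042] [ 3.14151007e+00  1.99664450e-04 -1.30335450e+00]
(array([ 0.6057, -0.1374,  1.8935]), np.float64(108.5), np.float64(0.048)) (array([ 0.5682, -0.1228,  2.0853]), np.float64(119.5), np.float64(0.84))
(array([ 0.6056, -0.1377,  1.8915]), np.float64(108.4), np.float64(0.047)) (array([ 0.5848, -0.1385,  1.9399]), np.float64(111.1), np.float64(0.84))
```

Wedge heading is 108.4° and the line to the foot is at 105.4°, so the foot will sit about 2–6 mm off the wedge's axis, well inside its width. Next I go behind the thick face.

Call:
move_arm(
  deltas=[
    [38,0,0,0,0,1],
    [38,0,0,0,0,1],
    [30,10,0,0,0,1.1],
    [10,30,-8,0,0,0],
    [0,20,-8,0,0,0],
  ],
)

```text
t: 10.0
eef_pos: [0.6374, -0.216, 0.1838]
ee_rot: [-3.14, -0.001, -1.245]
force: [-1.0, 0.5, 0.7]
width: 0.0004
```

Call:
move_arm(
  deltas=[
    [0,0,0,0,0,0],
    [0,0,0,0,0,0],
    [0,0,0,0,0,0],
    [0,0,0,0,0,0],
    [0,0,0,0,0,0],
  ],
)

```text
t: 10.42
eef_pos: [0.6348, -0.2189, 0.1847]
ee_rot: [-3.141, -0.0, -1.247]
force: [-0.0, -0.3, 0.0]
width: 0.0005
```

Call:
move_arm(
  deltas=[
    [-1.5,4.8,0,0,0,0],
    [-1.5,4.8,0,0,0,0],
    [-1.5,4.8,0,0,0,0],
    [-1.3,4.8,0,0,0,0],
    [-1.3,4.8,0,0,0,0],
  ],
)

```text
t: 10.83
eef_pos: [0.6277, -0.1939, 0.1843]
ee_rot: [-3.141, -0.0, -1.246]
force: [0.6, -0.3, 0.6]
width: 0.0007
```

Call:
move_arm(
  deltas=[
    [-1.3,4.8,0,0,0,0],
    [-1.3,4.8,0,0,0,0],
    [-1.3,4.8,0,0,0,0],
    [-1.3,4.8,0,0,0,0],
    [-1.3,4.8,0,0,0,0],
  ],
)

```text
t: 11.25
eef_pos: [0.6213, -0.1698, 0.1842]
ee_rot: [-3.142, -0.0, -1.246]
force: [0.1, -1.3, 0.7]
width: 0.0002
```

Call:
move_arm(
  deltas=[
    [-1.3,4.8,0,0,0,0],
    [-1.3,4.8,0,0,0,0],
    [-1.3,4.8,0,0,0,0],
    [0,0,0,0,0,0],
    [0,0,0,0,0,0],
  ],
)

```text
t: 11.67
eef_pos: [0.6173, -0.1556, 0.1841]
ee_rot: [3.141, 0.0, -1.246]
force: [-0.5, -0.2, -0.2]
width: 0.0004
```

```bash
python3 - <<'E'
from h import *
f=save("scene","s5")
s=arm.get_state();print(s["eef_pos"],s["force"],s["ee_rot"])
print(wedge_fit({"scene":f},[.592,-.09,np.radians(107)]))
p=w2px("scene",[.59,-.08,.02]);x,y=p.astype(int);print(x-100,y-75)
cv2.imwrite("pics/s5c.png",cv2.resize(f[y-75:y+75,x-100:x+100],None,fx=4,fy=4)[...,::-1])
E
```

```text
[ 0.61738    -0.15577861  0.18406188] [ 0.25154575 -0.25552271 -0.25357442] [ 3.14135030e+00  1.64745233e-04 -1.24628766e+00]
(array([ 0.6684, -0.145 ,  0.8853]), np.float64(50.7), np.float64(0.846))
202 211
```

View pics/s5c.png

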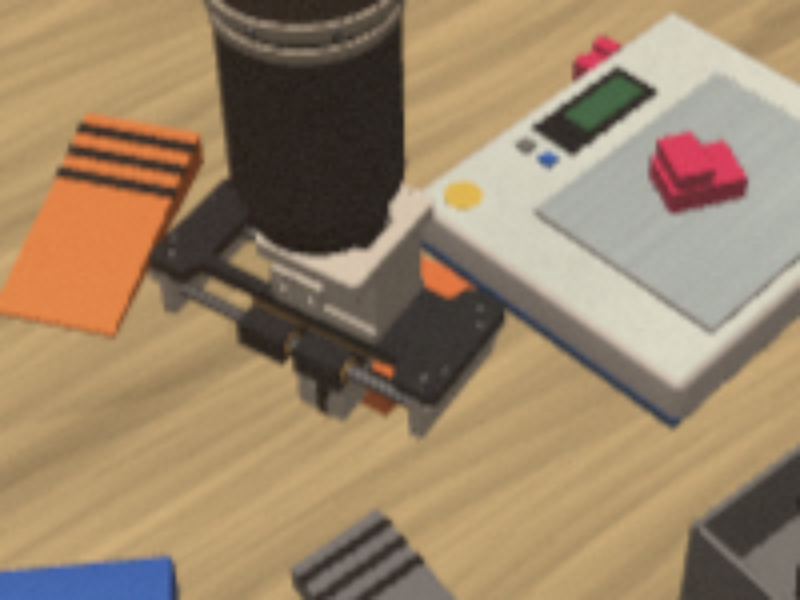

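The thin end is already going under the housing at crop (440,275), and the scale has not moved. I'll push further, then back off to measure.

Call:
move_arm(
  deltas=[
    [-1.2,4.8,0,0,0,0],
    [-1.2,4.8,0,0,0,0],
    [-1.2,4.8,0,0,0,0],
    [-1.2,4.8,0,0,0,0],
    [-1,3.8,0,0,0,0],
  ],
)

```text
t: 12.13
eef_pos: [0.6115, -0.1323, 0.1841]
ee_rot: [3.141, 0.0, -1.246]
force: [0.8, -0.7, -0.1]
width: 0.0003
```

Call:
move_arm(
  deltas=[
    [0,0,0,0,0,0],
    [0,0,0,0,0,0],
    [0,-10,0,0,0,0],
    [0,-40,0,0,0,0],
    [0,-40,0,0,0,0],
  ],
)

```text
t: 12.55
eef_pos: [0.6121, -0.2231, 0.1845]
ee_rot: [-3.141, -0.0, -1.243]
force: [0.9, -0.1, -0.5]
width: 0.0005
```

```bash
python3 - <<'E'
from h import *
f=save("scene","s6")
s=arm.get_state();print(s["eef_pos"],s["force"],s["ee_rot"])
p=w2px("scene",[.59,-.08,.02]);x,y=p.astype(int);print(x-100,y-75)
cv2.imwrite("pics/s6c.png",cv2.resize(f[y-75:y+75,x-100:x+100],None,fx=4,fy=4)[...,::-1])
E
```

```text
[ 0.61140131 -0.23002679  0.18426583] [ 3.04783549 -3.79340034  1.38177339] [ 3.14150404e+00 -1.15046760e-03 -1.24768027e+00]
202 211
```

View pics/s6c.png

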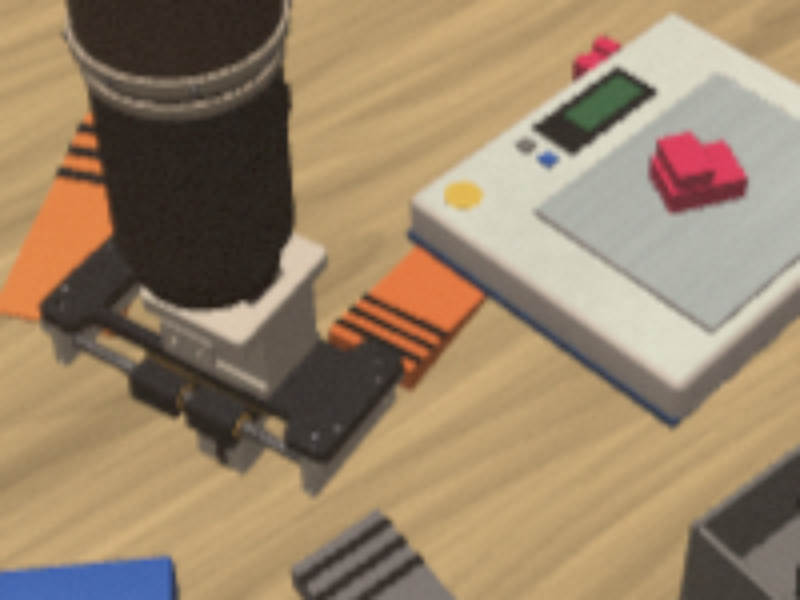

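```bash
python3 - <<'E'
from h import *
g=lambda u,v,z:px2w("scene",[202+u/4,211+v/4],z)
A=g(330,328,.02);B=g(408,389,0.0)
print(A.round(4),B.round(4),np.linalg.norm((A-B)[:2]))
M=(A+B)/2;foot=np.array([.5729,-.0189])
d=(foot-M[:2]);print("face mid",M.round(4),"dist to foot",np.linalg.norm(d),"dir",np.degrees(np.arctan2(d[1],d[0])))
e=(B-A)[:2];print("heading",np.degrees(np.arctan2(e[1],e[0]))+90)
# right-hand side edge: bottom corner to where the housing hides it
C=g(488,297,0.0055);e=(C-B)[:2];print("heading side",np.degrees(np.arctan2(e[1],e[0])))
E
```

```text
[ 0.5789 -0.1274  0.02  ] [ 0.6334 -0.1101  0.    ] 0.05719277036825017
face mid [ 0.6062 -0.1187  0.01  ] dist to foot 0.10523307934773742 dir 108.43045870880086
heading 107.63912429483564
heading side 105.5497330858325
```

The wedge face is about 105 mm from the foot, nearly centred and well lined up. It needs about 5 mm more for the 6.7 mm gap.

Call:
move_arm(
  deltas=[
    [0,35,0,0,0,0],
    [0,35,0,0,0,0],
    [0,18,0,0,0,0],
    [0,5,0,0,0,0],
    [0,0,0,0,0,0],
  ],
)

```text
t: 13.02
eef_pos: [0.6118, -0.1293, 0.1843]
ee_rot: [-3.142, -0.0, -1.245]
force: [-0.2, -1.3, 0.6]
width: 0.0004
```

Call:
move_arm(
  deltas=[
    [-0.3,2,0,0,0,0],
    [-0.3,2,0,0,0,0],
    [-0.3,1.5,0,0,0,0],
    [-0.3,1.5,0,0,0,0],
    [0,0,0,0,0,0],
  ],
)

```text
t: 13.43
eef_pos: [0.6103, -0.1233, 0.1842]
ee_rot: [3.142, -0.0, -1.247]
force: [0.2, -1.2, 0.6]
width: 0.0003
```

```bash
cat > st.py <<'E'
from h import *
F=[]
for i in range(6):
    arm.grab_frame('scene');s=arm.get_state();F.append(s['force'])
print(s['t'],s['eef_pos'].round(4),np.mean(F,0).round(2))
f=arm.grab_frame('scene');h=cv2.cvtColor(f,cv2.COLOR_RGB2HSV).astype(int)
m=((abs(h[...,0]-23)<6)&(h[...,1]>150)&(h[...,2]>130)).astype(np.uint8)
N,L,S,C=cv2.connectedComponentsWithStats(m)
print([(C[i].round(2),S[i,4]) for i in range(1,N) if 20<S[i,4]<150])
E
python3 st.py
```

```text
13.7333 [ 0.6104 -0.1231  0.1841] [ 0.08 -1.12  0.46]
[]
```

Call:
move_arm(
  deltas=[
    [0,-10,0,0,0,0],
    [0,-25,0,0,0,0],
    [0,0,40,0,0,0],
    [0,0,40,0,0,0],
    [0,0,0,0,0,0],
  ],
)

```text
t: 14.2
eef_pos: [0.613, -0.1592, 0.2718]
ee_rot: [-3.132, -0.005, -1.246]
force: [1.5, -0.2, 1.6]
width: 0.0005
```

```bash
python3 st.py; python3 - <<'E'
from h import *
f=save("scene","s7");print(np.round([w2px("scene",p) for p in([.575,-.02,.064],)]))
cv2.imwrite("pics/s7c.png",cv2.resize(f[211:361,202:402],None,fx=4,fy=4)[...,::-1])
E
```

```text
14.5 [ 0.61   -0.1581  0.263 ] [-0.3   0.21 -0.45]
[]
[[318. 260.]]
```

View pics/s7c.png

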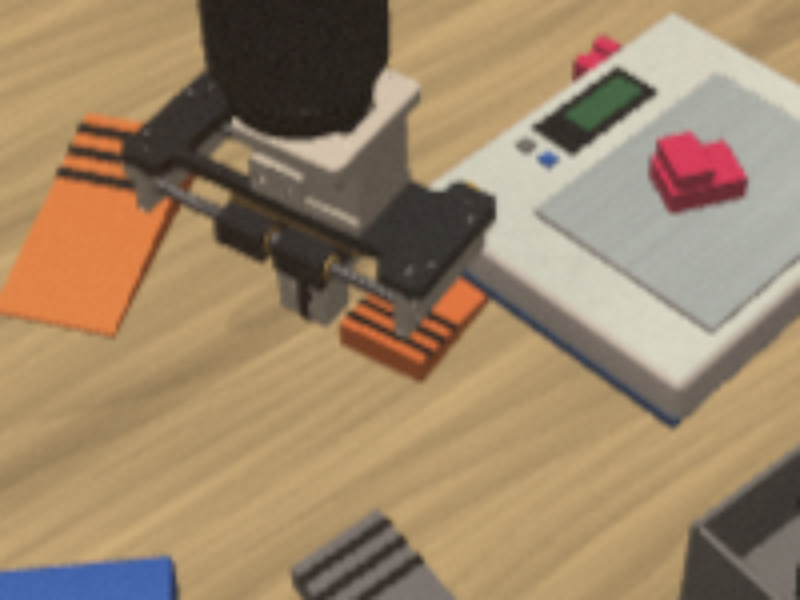

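The wedge is well under the corner, with its face corners at crop (342,325) and (422,381). The scale and sample haven't moved. Now the press test.

Call:
move_arm(
  deltas=[
    [0,10,30,0,0,0],
    [-8,35,0,0,0,0],
    [-10,35,0,0,0,0],
    [-10,35,0,0,0,0],
    [-6,22,0,0,0,0],
  ],
)

```text
t: 15.02
eef_pos: [0.5754, -0.0188, 0.2936]
ee_rot: [3.141, 0.0, -1.246]
force: [-0.5, -0.1, 0.7]
width: 0.0005
```

Call:
move_arm(
  deltas=[
    [0,0,-20,0,0,0],
    [0,0,-15,0,0,0],
    [0,0,-8,0,0,0],
    [0,0,0,0,0,0],
    [0,0,0,0,0,0],
  ],
)

```text
t: 15.43
eef_pos: [0.5765, -0.0212, 0.2507]
ee_rot: [3.14, -0.0, -1.247]
force: [0.2, -0.2, 0.3]
width: 0.0007
```

```bash
python3 st.py;python3 - <<'E'
from h import *
g=lambda u,v,z:px2w("scene",[202+u/4,211+v/4],z)
A=g(342,321,.02);B=g(422,382,0.0);M=(A+B)/2
d=np.array([.5729,-.0189])-M[:2];print(A,B,np.linalg.norm(d))
E
```

```text
15.7333 [ 0.5767 -0.0212  0.2518] [0.11 0.44 0.63]
[]
[ 0.57899613 -0.11833163  0.02      ] [ 0.6345162  -0.10009914  0.        ] 0.0964526199111165
```

Call:
move_arm(
  deltas=[
    [0,0,-4,0,0,0],
    [0,0,-3,0,0,0],
    [0,0,-1.5,0,0,0],
    [0,0,0,0,0,0],
    [0,0,0,0,0,0],
  ],
)

```text
t: 16.2
eef_pos: [0.5764, -0.021, 0.2424]
ee_rot: [3.141, 0.0, -1.246]
force: [-0.4, 0.9, 0.3]
width: 0.0006
```

Call:
move_arm(
  deltas=[
    [0,0,-0.5,0,0,0],
    [0,0,0,0,0,0],
    [0,0,0,0,0,0],
    [0,0,0,0,0,0],
    [0,0,0,0,0,0],
  ],
)

```text
t: 16.62
eef_pos: [0.5765, -0.0209, 0.2422]
ee_rot: [-3.141, -0.0, -1.246]
force: [0.2, -0.7, -0.6]
width: 0.0004
```

Call:
move_arm(
  deltas=[
    [0,0,-0.5,0,0,0],
    [0,0,0,0,0,0],
    [0,0,0,0,0,0],
    [0,0,0,0,0,0],
    [0,0,0,0,0,0],
  ],
)

```text
t: 17.03
eef_pos: [0.5765, -0.021, 0.2417]
ee_rot: [-3.141, -0.0, -1.246]
force: [0.2, 0.2, 0.4]
width: 0.0007
```

Call:
move_arm(
  deltas=[
    [0,0,-0.5,0,0,0],
    [0,0,0,0,0,0],
    [0,0,0,0,0,0],
    [0,0,0,0,0,0],
    [0,0,0,0,0,0],
  ],
)

```text
t: 17.45
eef_pos: [0.5764, -0.021, 0.2412]
ee_rot: [3.142, -0.0, -1.247]
force: [-0.5, -0.3, 0.9]
width: 0.0007
```

Call:
move_arm(
  deltas=[
    [0,0,-0.5,0,0,0],
    [0,0,0,0,0,0],
    [0,0,0,0,0,0],
    [0,0,0,0,0,0],
    [0,0,0,0,0,0],
  ],
)

```text
t: 17.87
eef_pos: [0.5764, -0.021, 0.2407]
ee_rot: [3.142, -0.0, -1.246]
force: [-0.0, 0.1, 1.3]
width: 0.0002
```

Call:
move_arm(
  deltas=[
    [0,0,-0.5,0,0,0],
    [0,0,0,0,0,0],
    [0,0,0,0,0,0],
    [0,0,0,0,0,0],
    [0,0,0,0,0,0],
  ],
)

```text
t: 18.28
eef_pos: [0.5764, -0.021, 0.2405]
ee_rot: [3.142, -0.0, -1.246]
force: [-2.0, -1.8, 4.1]
width: 0.0004
```

```bash
python3 st.py
```

```text
18.5833 [ 0.5764 -0.021   0.2404] [-2.18 -1.24  4.95]
[]
```

The dot still gives about 1.0–1.4 mm, landing at 0.2406 against level at about 0.242. That's too marginal, so I'll let go, push about 5 mm more and prove it again.

Call:
move_arm(
  deltas=[
    [0,0,3,0,0,0],
    [0,0,7,0,0,0],
    [0,0,30,0,0,0],
    [5,-20,20,0,0,0],
    [10,-38,0,0,0,0],
  ],
)

```text
t: 19.05
eef_pos: [0.593, -0.077, 0.3056]
ee_rot: [-3.134, -0.002, -1.242]
force: [1.8, 0.6, 0.9]
width: 0.0006
```

Call:
move_arm(
  deltas=[
    [10,-38,0,0,0,0],
    [8,-38,0,0,0,0],
    [1,-15,-15,0,0,0],
    [0,0,-35,0,0,0],
    [0,0,-35,0,0,0],
  ],
)

```text
t: 19.47
eef_pos: [0.6112, -0.1715, 0.216]
ee_rot: [-3.137, -0.001, -1.249]
force: [-0.2, 0.7, -1.0]
width: 0.0004
```

Call:
move_arm(
  deltas=[
    [0,0,-20,0,0,0],
    [0,0,-8,0,0,0],
    [0,0,0,0,0,0],
    [0,0,0,0,0,0],
    [0,0,0,0,0,0],
  ],
)

```text
t: 19.88
eef_pos: [0.6115, -0.1698, 0.1891]
ee_rot: [-3.139, -0.001, -1.246]
force: [-0.3, 0.3, 0.2]
width: 0.0001
```

Call:
move_arm(
  deltas=[
    [0,15,-4,0,0,0],
    [0,15,0,0,0,0],
    [0,8,0,0,0,0],
    [0,3,0,0,0,0],
    [0,0,0,0,0,0],
  ],
)

```text
t: 20.3
eef_pos: [0.6109, -0.1279, 0.1842]
ee_rot: [-3.14, -0.0, -1.245]
force: [-0.4, 0.1, -0.0]
width: 0.0002
```

Call:
move_arm(
  deltas=[
    [-0.6,2.5,0,0,0,0],
    [-0.6,2,0,0,0,0],
    [-0.6,2,0,0,0,0],
    [0,0,0,0,0,0],
    [0,0,0,0,0,0],
  ],
)

```text
t: 20.72
eef_pos: [0.6086, -0.1226, 0.1831]
ee_rot: [3.141, 0.0, -1.247]
force: [0.9, 0.4, -0.1]
width: 0.0003
```

```bash
python3 st.py
```

```text
21.0167 [ 0.6087 -0.1226  0.1831] [ 0.09  0.19 -0.14]
[]
```

Now at y = -0.1226, where it just meets the face again. I'll push about 4.5 mm more.

Call:
move_arm(
  deltas=[
    [-0.3,1,0,0,0,0],
    [-0.3,1,0,0,0,0],
    [-0.3,1,0,0,0,0],
    [0,0,0,0,0,0],
    [0,0,0,0,0,0],
  ],
)

```text
t: 21.48
eef_pos: [0.6077, -0.1193, 0.1832]
ee_rot: [-3.142, 0.0, -1.246]
force: [0.1, -0.6, 0.0]
width: 0.0004
```

Call:
move_arm(
  deltas=[
    [-0.2,0.8,0,0,0,0],
    [-0.2,0.7,0,0,0,0],
    [0,0,0,0,0,0],
    [0,0,0,0,0,0],
    [0,0,0,0,0,0],
  ],
)

```text
t: 21.9
eef_pos: [0.6073, -0.1179, 0.1832]
ee_rot: [3.142, 0.0, -1.247]
force: [0.1, -0.1, 0.2]
width: 0.0001
```

```bash
python3 st.py
```

```text
22.2 [ 0.6073 -0.118   0.1832] [0.12 0.05 0.37]
[]
```

Call:
move_arm(
  deltas=[
    [-0.3,1,0,0,0,0],
    [-0.3,1,0,0,0,0],
    [0,0,0,0,0,0],
    [0,0,0,0,0,0],
    [0,0,0,0,0,0],
  ],
)

```text
t: 22.67
eef_pos: [0.6068, -0.1159, 0.1832]
ee_rot: [-3.142, 0.0, -1.246]
force: [-1.0, 0.3, 0.1]
width: 0.0004
```

```bash
python3 st.py
```

```text
22.9667 [ 0.6067 -0.116   0.1832] [ 0.01 -0.06  0.01]
[]
```

Call:
move_arm(
  deltas=[
    [0,-10,0,0,0,0],
    [0,-25,0,0,0,0],
    [0,-5,40,0,0,0],
    [0,0,40,0,0,0],
    [0,10,30,0,0,0],
  ],
)

```text
t: 23.43
eef_pos: [0.6069, -0.1482, 0.2955]
ee_rot: [-3.141, -0.001, -1.248]
force: [1.5, 0.2, 0.6]
width: 0.0004
```

Call:
move_arm(
  deltas=[
    [-8,35,0,0,0,0],
    [-10,35,0,0,0,0],
    [-8,35,0,0,0,0],
    [-4,20,0,0,0,0],
    [0,0,-20,0,0,0],
  ],
)

```text
t: 23.85
eef_pos: [0.5776, -0.018, 0.277]
ee_rot: [-3.134, -0.001, -1.243]
force: [1.2, 0.6, -0.0]
width: 0.0006
```

Call:
move_arm(
  deltas=[
    [0,0,-15,0,0,0],
    [0,0,-5,0,0,0],
    [0,0,0,0,0,0],
    [0,0,0,0,0,0],
    [0,0,0,0,0,0],
  ],
)

```text
t: 24.27
eef_pos: [0.5772, -0.0214, 0.254]
ee_rot: [-3.141, -0.0, -1.247]
force: [-0.5, -0.1, -0.5]
width: 0.0003
```

Call:
move_arm(
  deltas=[
    [0,0,-5,0,0,0],
    [0,0,-4,0,0,0],
    [0,0,-2,0,0,0],
    [0,0,0,0,0,0],
    [0,0,0,0,0,0],
  ],
)

```text
t: 24.68
eef_pos: [0.5767, -0.0211, 0.2421]
ee_rot: [3.141, -0.0, -1.247]
force: [-0.6, 1.3, -0.4]
width: 0.0003
```

Call:
move_arm(
  deltas=[
    [0,0,-0.5,0,0,0],
    [0,0,-0.5,0,0,0],
    [0,0,0,0,0,0],
    [0,0,0,0,0,0],
    [0,0,0,0,0,0],
  ],
)

```text
t: 25.1
eef_pos: [0.5768, -0.021, 0.2416]
ee_rot: [-3.141, -0.0, -1.246]
force: [-1.4, -0.5, 6.4]
width: 0.0008
```

```bash
python3 st.py
```

```text
25.4 [ 0.5767 -0.021   0.2416] [-1.8  -0.66  5.36]
[]
```

It is firm now: no contact at 0.2421 and 5.4 N at 0.2416, so the give is under 0.5 mm. I'll press a touch harder, then take the hand away.

Call:
move_arm(
  deltas=[
    [0,0,-0.5,0,0,0],
    [0,0,0,0,0,0],
    [0,0,0,0,0,0],
    [0,0,0,0,0,0],
    [0,0,0,0,0,0],
  ],
)

```text
t: 25.87
eef_pos: [0.5767, -0.021, 0.2415]
ee_rot: [-3.141, -0.0, -1.246]
force: [-2.8, 0.8, 8.6]
width: 0.0001
```

Call:
move_arm(
  deltas=[
    [0,0,2,0,0,0],
    [0,0,5,0,0,0],
    [0,0,20,0,0,0],
    [0,0,40,0,0,0],
    [0,0,40,0,0,0],
  ],
)

```text
t: 26.28
eef_pos: [0.5762, -0.021, 0.3477]
ee_rot: [3.138, 0.0, -1.247]
force: [0.3, 0.4, -0.2]
width: 0.0006
```

Call:
move_arm(
  deltas=[
    [0,-40,10,0,0,0],
    [0,-40,0,0,0,0],
    [0,-40,0,0,0,0],
    [0,-40,0,0,0,0],
    [0,-40,0,0,0,0],
  ],
)

```text
t: 26.7
eef_pos: [0.5765, -0.2225, 0.3581]
ee_rot: [-3.141, -0.0, -1.246]
force: [0.7, 0.5, 0.5]
width: 0.0003
```

Call:
move_arm(
  deltas=[
    [-10,-40,0,0,0,0],
    [-10,-40,0,0,0,0],
    [-10,-40,0,0,0,0],
    [0,0,0,0,0,0],
    [0,0,0,0,0,0],
  ],
)

```text
t: 27.12
eef_pos: [0.5457, -0.3432, 0.3572]
ee_rot: [3.141, 0.001, -1.251]
force: [0.6, 1.2, -0.3]
width: 0.0004
```

```bash
python3 st.py; python3 - <<'E'
from h import *
f=save("scene","s8");a=save("top","t8")
c=cv2.resize(f[200:380,180:420],None,fx=3.3,fy=3.3);cv2.imwrite("pics/s8c.png",c[...,::-1])
h=measure()[2];N,L,S,C=cv2.connectedComponentsWithStats(h)
print([(C[i].round(2),px2w("top",C[i],.064).round(4)) for i in range(1,N) if 25<S[i,4]<150])
for t,z in(("sample",.074),("brick",0)):
    for r in arm.spot_point(t,"top")[:2]: print(t,np.round(r["xy"]),px2w("top",r["xy"],z).round(3))
E
```

```text
27.4167 [ 0.5473 -0.3398  0.3579] [0.14 0.27 0.2 ]
[(array([317.39, 259.15]), np.int32(33))]
[(array([328.16, 242.24]), array([ 0.5765, -0.0212,  0.064 ]))]
sample [281. 202.] [0.67  0.088 0.074]
brick [248. 278.] [0.5   0.169 0.   ]
brick [338. 322.] [ 0.397 -0.045  0.   ]
```

View pics/s8c.png

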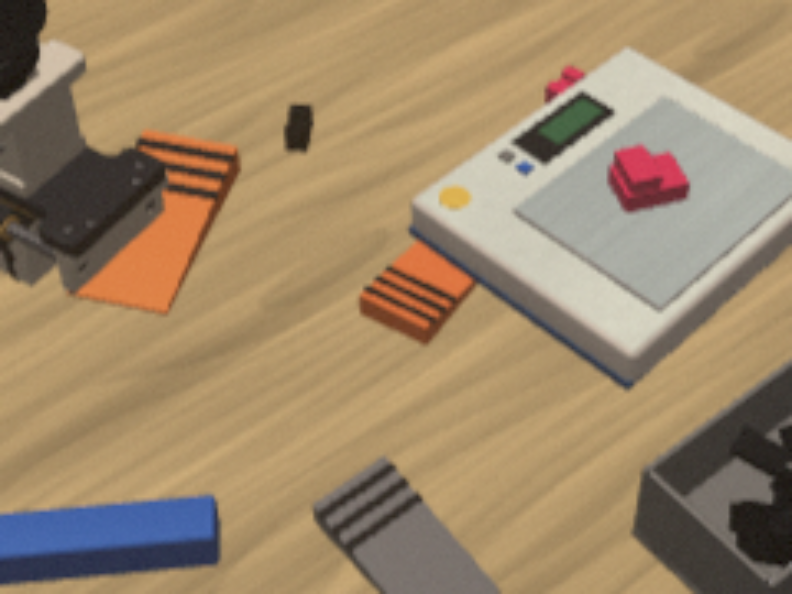

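The dot is at the same pixel as at the start in both cameras, so the scale hasn't shifted. The wedge lies under the corner, at about (420,290) in the crop, and the hand is clear. Handing in.

```bash
python3 -c "
from station import arm
print(arm.job_done())"
```

```text
the job is handed in; nothing more can be done
None
```

The job is handed in at about 27 s: the orange wedge is under the short foot, thin end first, and the scale stands firm. `job_done` gave no verdict.

- **First press:** the dot dropped about 6.7 mm before the foot landed, and I let go.
- **Wedge:** I slid it sideways into line with the foot, then pushed it in from its thick end.
- **Extra press midway:** a first test showed about 1–1.4 mm of give, too close to the 1.5 mm limit. I pushed the wedge about 7 mm further, so the dot was pressed three times rather than two.
- **Final press:** there was no contact at TCP height 242.1 mm, 5.4 N at 241.6 mm and 8.6 N at 241.5 mm. That is under 0.6 mm of give, at the level height.
- **Last pictures:** the dot sits within 0.1 pixel of where it started in both cameras, so the scale was not shoved. The sample is on its pan, the other things I could see look undisturbed, and the hand is clear.
- **Disagreements:** the two cameras differ by 4–5 mm in absolute position, so I worked from relative positions. The network's points for the sample and the pink brick moved by 6–7 mm between start and end. The pictures show no such movement, so I took that as network scatter.

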